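# Dispense one marker disc for a cheese wheel

### The job

Get a batch marker disc ready for the wheel that has none: press the dispenser's black plunger all the way down once, let it come back up, and then, with the fingertips, nudge the single red disc that has slid out aside along the bench until it lies flat and wholly on the blue round spot. Do not pick the disc up, do not dispense a second one, and leave everything else where it stands.

Things in the scene. Friction and masses are not known exactly. Their poses are not given: they have to be found in the camera images.
- dispenser: Disc dispenser fixed to the bench, white, 59 mm wide. Origin on the bench at the centre of its magazine; -x is the outlet direction (roughly towards the robot), z up. Magazine: square bottomless shaft, open on top, 50 mm high, outer faces at x, y = +-29.5 mm, 16 mm high outlet slot in its -x face. Behind it a 40 mm high housing to x = +125 mm with a blue tower (x 66 to 124 mm, 72 mm high).
- outlet (a point): Point on the bench 78 mm in front (-x) of the magazine's centre. A full press slides the bottom disc out flat on the bench until its centre is about here; up to some 40 mm farther when the plunger is struck fast.
- plunger (a joint): Travel of the plunger in m: 0 up (rest), 0.026 fully down, at a stop. A spring returns it: 5 N at the start, about 11 N fully down. It drives a blade about 3 times as far, which pushes out the bottom disc; when the plunger is back up the next disc has dropped into place, so another press would dispense another disc.
- plunger_top (a point): Centre of the top of the plunger's black round button, 38 mm across, pressed straight down; 116 mm above the bench when up, over the point x = +95 mm, y = 0 of the dispenser. The point moves with the plunger.
- disc: The red marker disc to be dispensed: 48 mm across, 12 mm thick, about 30 g, with a white dot on top; plastic. Origin at the centre of its underside. At the start it is the lowest in the magazine, standing on the bench. It slides on the bench when pushed (friction about 0.6).
- disc2: The next disc, same form, in the magazine on top of the first; origin at the centre of its underside. It must stay in the magazine.
- disc3: The third disc, same form, on top of disc2 in the magazine; it must stay in there.
- blue_spot: The target: a flat blue round spot with a thin white ring near its rim, 92 mm across, stuck flush on the bench (no step); origin at its centre at bench height. It lies to the left or to the right of the dispenser's outlet, in front of the unmarked cheese wheel. The green spot on the other side is alike.
- green_spot: The other round spot, green, 92 mm across, flush; it already has its disc. Leave it alone.
- disc_done: A red disc of the same form that lies on the green spot already; leave it there.
- wheel_new: Cheese wheel without a disc, pale yellow, 120 mm across, 60 mm high, 0.7 kg, loose; stands about 170 mm beyond (+x of) the blue spot's centre. Origin at the centre of its underside. Leave it.
- wheel_done: Cheese wheel, 120 mm across, 60 mm high, loose, about 170 mm beyond the green spot's centre. Origin at the centre of its underside. Leave it.
- jar: Amber jar, 64 mm across, 85 mm high, loose, on the left of the bench. Origin under its centre. Leave it.
- cup: Open steel cup, 76 mm across, 80 mm high, loose, on the right of the bench. Origin under its centre. Leave it.
- brush: Flat brush lying near the robot on the left, about 0.2 m long along its x, up to 20 mm high, loose; origin near its middle. Leave it.
- trier: Cheese trier lying near the robot on the right: wooden cross grip 98 mm long along x, steel rod 136 mm long along its y, 18 mm high at most; origin under the middle of the grip. Leave it.
There are look-alikes about, which are no part of the job. Leave any pink look-alike of the dispenser alone.

How it is judged:
On the way, in this order (a step that is already met when the one before it is completed fails the run):
1. the plunger is pressed down to its stop (value of joint plunger above 0.0235 m), for 0.05 s.
2. the plunger is let up again and one disc lies in front of the outlet (value of joint plunger below 0.004 m and x of disc in the frame of dispenser below -0.06 m), for 0.1 s.
3. the disc is nudged wholly onto the blue spot and lies still (horizontal distance between disc and blue_spot below 0.022 m and linear speed of disc below 0.02 m/s), for 0.2 s.
At the end, for the whole second after the job is handed in: The dispensed disc lies flat and still with its centre within 22 mm of the blue spot's centre (so wholly on the spot), the plunger is up (within 4 mm), and the other two discs are still in the magazine (within 12 mm of its centre line) (horizontal distance between disc and blue_spot below 0.022 m and height (world z) of disc below 0.003 m and angle between disc's own z axis and vertical below 0.06 rad and linear speed of disc below 0.01 m/s and value of joint plunger below 0.004 m and x of disc2 in the frame of dispenser between -0.012 and 0.012 m and y of disc2 in the frame of dispenser between -0.012 and 0.012 m and x of disc3 in the frame of dispenser between -0.012 and 0.012 m and y of disc3 in the frame of dispenser between -0.012 and 0.012 m); the robot touches nothing.
It fails at once if the disc is lifted off the bench (15 mm) or tipped over (height (world z) of disc above 0.015 m or angle between disc's own z axis and vertical above 0.7 rad).
It fails at once if a second disc is dispensed (x of any of disc2, disc3 in the frame of dispenser below -0.02 m).
It fails at once if a disc is taken out of the top of the magazine (height (world z) of disc2 above 0.027 m or height (world z) of disc3 above 0.039 m).
It fails at once if a cheese wheel, the disc on the green spot, the jar, cup, brush or trier is moved by more than 15 mm (distance of any of wheel_new, wheel_done, disc_done, jar, cup, brush, trier from where it was at the start of the episode above 0.015 m).
It also fails if it takes over 48 s, if anything falls off the work surface, if the arm or the gripper's body presses on something with over 40 N, if the wrist force passes 120 N, or if a joint passes its speed limit or range.

### The arm

A 6-joint arm with a two-finger parallel gripper is mounted at the origin on the work surface. World frame = base frame: x ahead of the robot, y to its left, z up, the work surface at z = 0. Lengths are in m, angles in rad, forces in N, time in s.
With the tool pointing down it reaches from about 0.375 to 0.975 m from the base axis. Payload 3.8 kg.
Tool frame: the origin (TCP) lies between the finger pads; the fingertips stand 17 mm ahead of it and the grasp point (between the pads) lies 2 mm behind it; y points along the fingers, z is the direction in which the jaws open and shut, and the axes are right-handed (so a half turn about y gives the same grasp; the last joint's range is limited). The gripper opens to 85 mm and grips with 20 to 120 N. Pads are 22 mm wide; open, the fingers measure 114 mm over their backs; the gripper's body (76 mm by 85 mm) begins 54 mm behind the grasp point. The pads swing forward as they close: fully open they stand 13 mm farther back than shut.
Start: joints at [1.08, 0.264, 1.604, -0, 1.274, -0.037], TCP at [0.296, 0.607, 0.248] pointing down, gripper open.
Joint ranges: [-2.63, 2.63], [-0.94, 2.18], [0.31, 2.57], [-1.31, 4.45], [0, 2.66], [-2.55, 2.55]. Speed limits (rad/s): [2.57, 2.57, 3.14, 3.14, 3.14, 3.14].

### API

Orientations are given as a rotation vector (axis times angle).
In Python, from workcell import bot, eyes, nets gives the robot as it stands. The module is installed in compiled form; this text tells all that it offers.
- The arm moves only by the tool jog_arm, never from a script. Its arguments are lists of equal length, an entry for each row: "turn": the turn, a rotation vector about the tool's x, y, z in rad, a list of three; "slide": the shift along the tool's x, y, z in mm, a list of three; "grip": the opening in per cent of the stroke, from 0 (shut) to 100 (fully open). A call has 1 to 5 rows; each row shifts and turns the commanded pose from where the row before left it, along the tool's axes as they then stand; what a row does not reach is not made up. A row lasts 1/10 s, in which the tool goes at most 50 mm and 8.59 degrees, less where a joint would pass 70% of its speed; a pose out of reach is approached as far as the arm can. A call with a gripper value outside its range is refused whole. The fingers move at their own pace and stop on an object; "newtons" is the grip in N (left out, the last holds). Time passes only in rows, so rows that do not move let the fingers close. It gives the time, the measured TCP pose, the force and the opening at its end, in the units of the state.
- bot.read_state(): the state, without advancing time (a new reading comes with each control period).
- eyes.read_camera(name): name is "side" or "top" or "wrist"; returns a dict with "img" (480x640x3 uint8, red, green, blue), "depth" (480x640 float32, m along the optical axis (not along the pixel's ray), 0 where there is no reading), "intrinsics" (3x3 intrinsics, pixels), "position" and "rotation" of the camera in the world. Camera axes: x right, y down, z forward; pixel columns grow to the right and rows downward; lengths in m; the calibration is good to about 2 mm. A picture is of the moment at which its call begins.
- bot.finish_job(): hands the job in, once; it reports no verdict.
Trained networks look in a picture, given as the dict that the camera call returned (one of the last four; its "shot" number tells which), for a name from the list of things; names that differ only in an ending like _2 or _b are one class to them, and where a whole thing is asked for, a point or a joint stands for the part that bears it (a point fixed in the world has none). Each returns a list of dicts, best first, with "conf" (0 to 1); they miss things now and then, are a little off and sometimes report something else, mostly with a low value. They report only what shows in the picture. A call takes as long as a camera call. They do not tell look-alikes from the thing itself.
- nets.search_frame(thing, picture): "xyz" ([x, y, z] in m, in the coordinates of the camera as it stood for that picture, good to about 4 mm: the middle of the surface that is visible of it).
The state is a dict: "time": time; "q": joint angles; "joint_vel": joint speeds; "joint_torque": joint torques, N m; "tool_pos": TCP position; "tcp_rot": TCP orientation; "wrist_force": force on the tool from outside, world axes, zero at the start; "torque": the same for the moment, N m; "width": opening from 0.0 (shut) to 1.0 (fully open).
Only numpy, scipy, OpenCV 4.12 (cv2) and the standard library are available. Lean on these libraries where they do the work, as an engineer would, in place of code of your own. Each camera call takes 0.05 s, during which the arm holds its last target.

## Working session

There is one attempt and no reset: what is moved stays moved. The work goes in short steps, Python scripts to look and compute and a tool call to move; the robot and the scene stay as the last step left them, time stands still between calls to the robot, and variables do not carry over. Pictures are saved under pics/ and viewed, and the job is handed in when it is done.

Besides the shell and the picture viewer there is one more tool, called after "Request:" as name(argument=value, ...), one argument or row to a line, values as JSON. jog_arm: Moves the arm, as the interface text tells. Its arguments: {"type":"object","properties":{"turn":{"type":"array"},"slide":{"type":"array"},"grip":{"type":"array"},"newtons":{"type":"number"}},"required":["turn","slide","grip"]}

```bash
mkdir -p pics; ls; cat > h.py <<'E'
from workcell import bot, eyes, nets
import numpy as np, cv2
from scipy.spatial.transform import Rotation as R
def save(p,name): cv2.imwrite(f'pics/{name}.png',p['img'][:,:,::-1])
def w(p,xyz):
    Rm=np.array(p['rotation']); 
    if Rm.shape!=(3,3): Rm=R.from_rotvec(Rm).as_matrix()
    return Rm@np.array(xyz)+np.array(p['position'])
def px(p,u,v,d=None):
    K=np.array(p['intrinsics']); d=p['depth'][int(v),int(u)] if d is None else d
    return w(p,[(u-K[0,2])/K[0,0]*d,(v-K[1,2])/K[1,1]*d,d])
def proj(p,X):
    Rm=np.array(p['rotation']); 
    c=Rm.T@(np.array(X)-np.array(p['position'])); K=np.array(p['intrinsics'])
    return (K@c/c[2])[:2]
E
python3 - <<'E'
from h import *
s=bot.read_state(); print(s)
for c in ['top','side']:
    p=eyes.read_camera(c); save(p,c+'0'); print(c,np.array(p['position']),np.array(p['rotation']),p['intrinsics'])
    for t in ['dispenser','plunger_top','disc','blue_spot','green_spot','wheel_new','wheel_done','jar','cup','brush','trier']:
        for r in nets.search_frame(t,p)[:4]: print(t,round(r['conf'],2),w(p,r['xyz']).round(3),proj(p,w(p,r['xyz'])).round())
print(bot.read_state()['time'])
E
```

```text
pics
{'time': 0.0, 'q': array([ 1.08006893e+00,  2.64744154e-01,  1.60540619e+00, -3.45117042e-06,
        1.27367456e+00, -3.68799408e-02]), 'joint_vel': array([-0.00046239, -0.00109706,  0.00044194, -0.00050633, -0.00014089,
        0.00053224]), 'joint_torque': array([ 8.49512489e-04, -5.15140986e+01, -3.67308390e+01,  1.48509599e-05,
        1.32897100e-02,  1.63428848e-05]), 'tool_pos': array([0.29559813, 0.60605399, 0.24695065]), 'tcp_rot': array([-1.54350268,  0.35645928, -0.35554327]), 'wrist_force': array([0.73705558, 0.55495724, 0.73020673]), 'torque': array([-0.06008384,  0.00202801,  0.02287264]), 'width': 1.0005864745819226}
top [ 0.3997461  -0.00589159  1.22553451] [-2.2026003   2.18148896 -0.0544828 ] [[547.64690729   0.         315.24948449]
 [  0.         547.64690729 239.08135869]
 [  0.           0.           1.        ]]Traceback (most recent call last):
  File "<stdin>", line 6, in <module>
  File "h.py", line 15, in proj
    return (K@c/c[2])[:2]
            ~^~
ValueError: matmul: Input operand 1 does not have enough dimensions (has 0, gufunc core with signature (n?,k),(k,m?)->(n?,m?) requires 1)
```

```bash
sed -i "s/    c=Rm.T@/    Rm=Rm if Rm.shape==(3,3) else R.from_rotvec(Rm).as_matrix()\n    c=Rm.T@/" h.py
python3 - <<'E'
from h import *
for c in ['top','side']:
    p=eyes.read_camera(c); save(p,c+'0'); print(c,np.array(p['position']))
    for t in ['dispenser','plunger_top','disc','blue_spot','wheel_new','jar']:
        for r in nets.search_frame(t,p)[:4]: print(t,round(r['conf'],2),w(p,r['xyz']).round(3),proj(p,w(p,r['xyz'])).round())
print(bot.read_state()['time'])
E
```

```text
top [ 0.3997461  -0.00589159  1.22553451]
dispenser 0.8 [ 0.295 -0.277  0.046] [444. 319.]
dispenser 0.56 [0.632 0.02  0.052] [306. 161.]
plunger_top 0.74 [0.659 0.025 0.112] [304. 142.]
plunger_top 0.71 [ 0.333 -0.274  0.112] [450. 303.]
disc 0.85 [0.569 0.007 0.035] [312. 191.]
wheel_new 0.9 [0.62  0.275 0.06 ] [188. 164.]
wheel_new 0.2 [0.632 0.018 0.053] [307. 161.]
wheel_new 0.18 [ 0.478 -0.246  0.003] [425. 235.]
jar 0.84 [0.425 0.401 0.084] [123. 254.]
side [-0.00365304 -1.14344437  0.91811272]
dispenser 0.77 [ 0.295 -0.301  0.039] [291. 362.]
dispenser 0.76 [ 0.637 -0.01   0.039] [378. 248.]
dispenser 0.39 [0.613 0.247 0.056] [328. 197.]
plunger_top 0.88 [ 0.33  -0.285  0.115] [304. 323.]
plunger_top 0.69 [ 0.452 -0.224  0.013] [346. 327.]
plunger_top 0.55 [0.662 0.015 0.12 ] [384. 214.]
disc 0.71 [ 0.471 -0.247  0.004] [358. 335.]
disc 0.67 [0.571 0.013 0.041] [350. 248.]
disc 0.47 [ 0.632 -0.006  0.037] [375. 248.]
blue_spot 0.7 [0.461 0.256 0.002] [277. 222.]
wheel_new 0.89 [0.613 0.246 0.053] [328. 198.]
wheel_new 0.58 [0.421 0.393 0.058] [247. 185.]
jar 0.9 [0.421 0.391 0.057] [247. 186.]
jar 0.73 [0.66  0.012 0.118] [384. 215.]
0.8
```

View pics/top0.png

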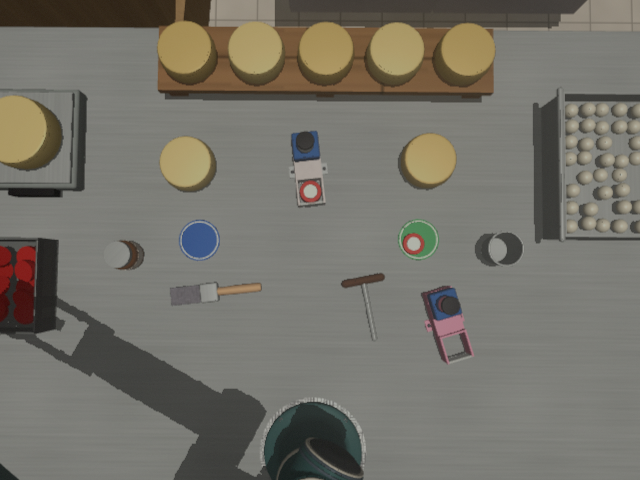

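View pics/side0.png

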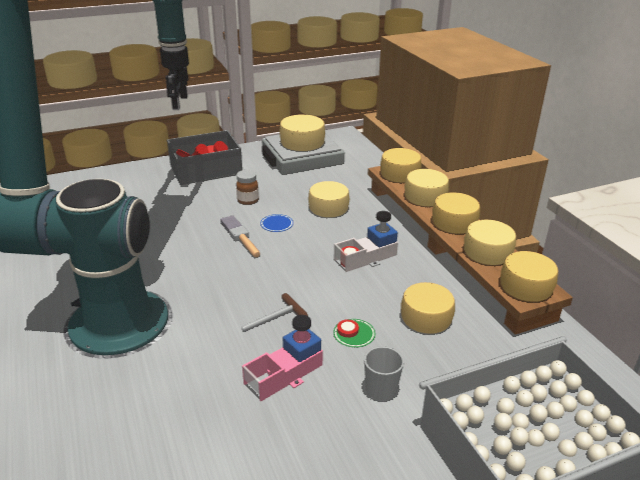

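Top view: a white dispenser at pixel (306,165) and a pink one at (447,320). The white one fits the text (blue tower, discs in the magazine, outlet down-image towards the robot). The blue spot is at (200,240), left of the outlet. I'll confirm this with a crop and measure.

```bash

python3 - <<'E'
from h import *
p=eyes.read_camera('top'); img=p['img'].astype(int); d=p['depth']
H,W=d.shape; K=np.array(p['intrinsics']); 
uu,vv=np.meshgrid(np.arange(W),np.arange(H))
Rm=np.array(p['rotation']); Rm=Rm if Rm.shape==(3,3) else R.from_rotvec(Rm).as_matrix()
P=np.stack([(uu-K[0,2])/K[0,0]*d,(vv-K[1,2])/K[1,1]*d,d],-1)@Rm.T+np.array(p['position'])
np.save('P.npy',P)
r,g,b=img[...,0],img[...,1],img[...,2]
def reg(m,u0,u1,v0,v1):
    k=np.zeros_like(m); k[v0:v1,u0:u1]=m[v0:v1,u0:u1]; return k
m=reg((b>r+60),170,230,215,265); 
c,ax,an=cv2.minAreaRect(np.argwhere(m)[:,::-1].astype(np.float32)); print('blue px',c,ax, px(p,*c), P[m].mean(0),P[m].min(0),P[m].max(0))
z=P[...,2]
m=reg((z>.105)&(z<.13),280,340,120,170); print('button',m.sum(),P[m].mean(0).round(4),P[m].min(0),P[m].max(0), np.median(z[m]))
c,rad=cv2.minEnclosingCircle(np.argwhere(m)[:,::-1].astype(np.float32)); print(c,rad,px(p,*c,d[m].mean()))
m=reg((z>.043)&(z<.058),280,340,140,220); print('mag',m.sum(),P[m].mean(0))
rr=cv2.minAreaRect((P[m][:,:2]*1000).astype(np.float32)); print(rr)
m=reg((r>g+60)&(z>.02),290,330,175,210); print('disc',P[m].mean(0),(P[m].min(0)+P[m].max(0))/2,np.median(z[m]))
m=reg((z>.062)&(z<.08),280,340,120,170); print('tower',m.sum(),P[m].mean(0))
rr=cv2.minAreaRect((P[m][:,:2]*1000).astype(np.float32)); print(rr)
print('bench',np.median(z[260:270,300:330]))
m=reg((z>.03)&(z<.07),150,230,120,200); print('wheel',P[m].mean(0),np.median(z[m]))
m=reg((z>.02)&(z<.1),100,150,235,280); print('jar',P[m].mean(0),P[m].min(0),P[m].max(0))
cr=p['img'][110:270,150:340]; cv2.imwrite('pics/crop0.png',cv2.resize(cr,None,fx=4,fy=3.7,interpolation=cv2.INTER_CUBIC)[:,:,::-1])
E
```

```text
blue px (198.5, 239.5) (33.0, 33.0) [0.46225786 0.26085119 0.0025048 ] [0.46163868 0.25952802 0.00677372] [ 0.3997461  -0.00589159 -0.00620682] [0.49936086 0.29900942 1.22553451]
button 272 [0.6615 0.0223 0.1158] [0.64372466 0.00359203 0.10723353] [0.68010326 0.04061013 0.12219572] 0.11605877349337945
(304.9363708496094, 140.70909118652344) 9.338074684143066 [0.66126664 0.02214738 0.11576353]
mag 296 [0.58406735 0.01314353 0.048834  ]
((604.1246948242188, 15.346487045288086), (131.94288635253906, 58.9047966003418), 6.491457462310791)
disc [0.56851123 0.01145274 0.03602685] [0.56997788 0.01189641 0.03190791] 0.03599463029958794
tower 456 [0.65508057 0.0214813  0.07148562]
((662.5359497070312, 22.29879379272461), (59.68779754638672, 56.930267333984375), 6.650609970092773)
bench 0.0003036054829052004
wheel [0.62317693 0.27695599 0.0580653 ] 0.05967816205763565
jar [0.42434253 0.40480898 0.07240787] [0.39269023 0.38085906 0.0202149 ] [0.45627845 0.44157628 0.09245614]
```

View pics/crop0.png

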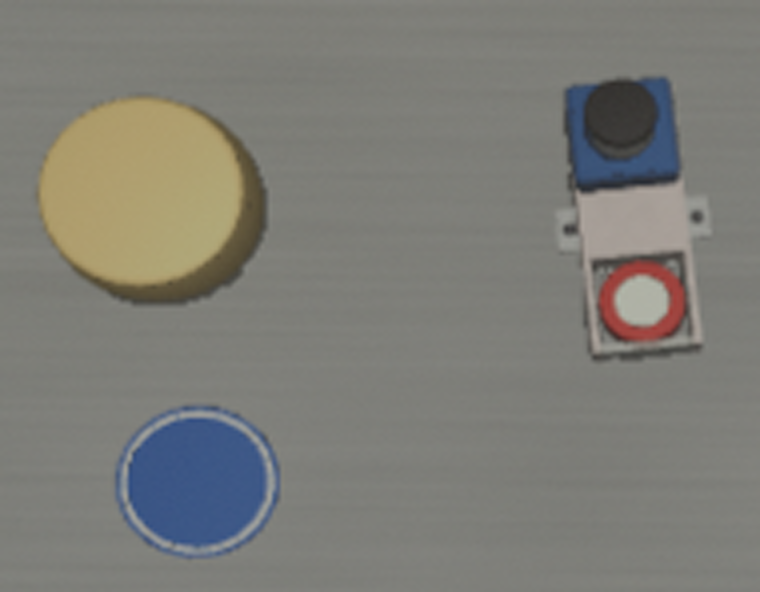

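The crop confirms it: the white dispenser's magazine is centred at (0.567, 0.0115), yaw about 6.5°. The button is at (0.6615, 0.0222, 0.116) and the blue spot at (0.462, 0.2605). Next I'll work out the orientation and first moves.

```bash
cat >> h.py <<'E'
def plan(pos,push=None):
    """slide in tool axes to reach pos; turn about tool y so tool x || +-push (horizontal)"""
    s=bot.read_state(); M=R.from_rotvec(s['tcp_rot']).as_matrix()
    print('t',round(s['time'],2),'tcp',s['tool_pos'].round(4),'F',s['wrist_force'].round(1),'w',round(s['width'],3),'q',s['q'].round(2))
    print('cols x',M[:,0].round(3),'y',M[:,1].round(3),'z',M[:,2].round(3))
    if pos is not None: print('slide mm',(1000*M.T@(np.array(pos)-s['tool_pos'])).round(1))
    if push is not None:
        for sg in (1,-1):
            x=sg*np.array([*push,0.]);x/=np.linalg.norm(x); y=np.array([0,0,-1.]); T=np.stack([x,y,np.cross(x,y)],1)
            rv=R.from_matrix(M.T@T).as_rotvec(); print('turn',sg,rv.round(3)); 
            if pos is not None: print('  slide after turn',(1000*T.T@(np.array(pos)-s['tool_pos'])).round(1))
E
python3 - <<'E'
from h import *
plan([.6615,.0222,.163],[.462-.4896,.2605-.0027])
E
```

```text
t 0.85 tcp [0.2959 0.6067 0.2483] F [0.4 0.6 0.1] w 0.998 q [ 1.08  0.26  1.6   0.    1.27 -0.04]
cols x [ 0.899 -0.438 -0.   ] y [-0.  0. -1.] z [0.438 0.899 0.   ]
slide mm [ 584.8   85.3 -365. ]
turn 1 [-0.    -2.131  0.   ]
  slide after turn [-620.1   85.3 -301.3]
turn -1 [-0.    1.01 -0.  ]
  slide after turn [620.1  85.3 301.3]
```

Request:
jog_arm(
  turn=[
    [0, 0.144, 0],
    [0, 0.144, 0],
    [0, 0.144, 0],
    [0, 0.144, 0],
    [0, 0.144, 0],
  ],
  slide=[
    [0, 0, 0],
    [0, 0, 0],
    [0, 0, 0],
    [0, 0, 0],
    [0, 0, 0],
  ],
  grip=[0, 0, 0, 0, 0],
  newtons=20,
)

```text
time: 1.35
tool_pos: [0.2959, 0.6067, 0.2483]
tcp_rot: [-1.369, 0.916, -0.916]
wrist_force: [0.1, 0.1, 0.9]
width: 0.147
```

Request:
jog_arm(
  turn=[
    [0, 0.145, 0],
    [0, 0.145, 0],
    [0, 0, 0],
    [0, 0, 0],
    [0, 0, 0],
  ],
  slide=[
    [0, 0, 0],
    [0, 0, 0],
    [44, 0, 21],
    [44, 0, 21],
    [44, 0, 21],
  ],
  grip=[0, 0, 0, 0, 0],
)

```text
time: 1.85
tool_pos: [0.373, 0.4811, 0.2482]
tcp_rot: [-1.258, 1.129, -1.129]
wrist_force: [0.5, 0.8, 0.7]
width: 0.001
```

Request:
jog_arm(
  turn=[
    [0, 0, 0],
    [0, 0, 0],
    [0, 0, 0],
    [0, 0, 0],
    [0, 0, 0],
  ],
  slide=[
    [44, 0, 21],
    [44, 0, 21],
    [44, 0, 21],
    [44, 0, 21],
    [44, 0, 21],
  ],
  grip=[0, 0, 0, 0, 0],
)

```text
time: 2.35
tool_pos: [0.5013, 0.2729, 0.2487]
tcp_rot: [-1.257, 1.13, -1.13]
wrist_force: [1.0, 0.0, -0.6]
width: -0.0
```

Request:
jog_arm(
  turn=[
    [0, 0, 0],
    [0, 0, 0],
    [0, 0, 0],
    [0, 0, 0],
    [0, 0, 0],
  ],
  slide=[
    [44, 0, 21],
    [44, 0, 21],
    [44, 0, 21],
    [44, 0, 21],
    [0, 0, 0],
  ],
  grip=[0, 0, 0, 0, 0],
)

```text
time: 2.85
tool_pos: [0.6056, 0.1034, 0.2484]
tcp_rot: [-1.256, 1.132, -1.137]
wrist_force: [-0.1, 0.6, -0.8]
width: 0.003
```

```bash

python3 - <<'E'
from h import *
plan([.6615,.0222,.150],[.462-.4896,.2605-.0027])
p=eyes.read_camera('wrist'); save(p,'w1'); p=eyes.read_camera('side'); save(p,'s1')
E
```

```text
t 2.85 tcp [0.6056 0.1034 0.2484] F [-0.1  0.6 -0.8] w 0.003 q [ 0.13  0.15  1.74 -0.    1.25  0.03]
cols x [ 0.101 -0.995  0.002] y [ 0.002 -0.002 -1.   ] z [0.995 0.101 0.002]
slide mm [86.2 98.7 47.2]
turn 1 [-4.000e-03  3.136e+00 -3.000e-03]
  slide after turn [-86.7  98.4 -47. ]
turn -1 [-0.002 -0.005  0.002]
  slide after turn [86.7 98.4 47. ]
```

Request:
jog_arm(
  turn=[
    [0, 0, 0],
    [0, 0, 0],
    [0, 0, 0],
    [0, 0, 0],
    [0, 0, 0],
  ],
  slide=[
    [43, 0, 23],
    [43, 0, 24],
    [0, 40, 0],
    [0, 40, 0],
    [0, 18, 0],
  ],
  grip=[0, 0, 0, 0, 0],
)

```text
time: 3.45
tool_pos: [0.6557, 0.0297, 0.1458]
tcp_rot: [-1.263, 1.134, -1.125]
wrist_force: [-1.8, 0.7, -0.8]
width: -0.002
```

```bash

python3 - <<'E'
from h import *
plan([.6615,.0222,.133])
p=eyes.read_camera('wrist'); save(p,'w2'); p=eyes.read_camera('side'); save(p,'s2')
cv2.imwrite('pics/s2c.png',cv2.resize(p['img'][140:300,300:460],None,fx=3.7,fy=3.7)[:,:,::-1])
E
```

```text
t 3.45 tcp [0.6557 0.0297 0.1458] F [-1.8  0.7 -0.8] w -0.002 q [ 0.01  0.31  1.74  0.    1.1  -0.1 ]
cols x [ 0.108 -0.994 -0.001] y [-0.007  0.001 -1.   ] z [ 0.994  0.108 -0.007]
slide mm [ 8.1 12.7  5.1]
```

View pics/w2.png

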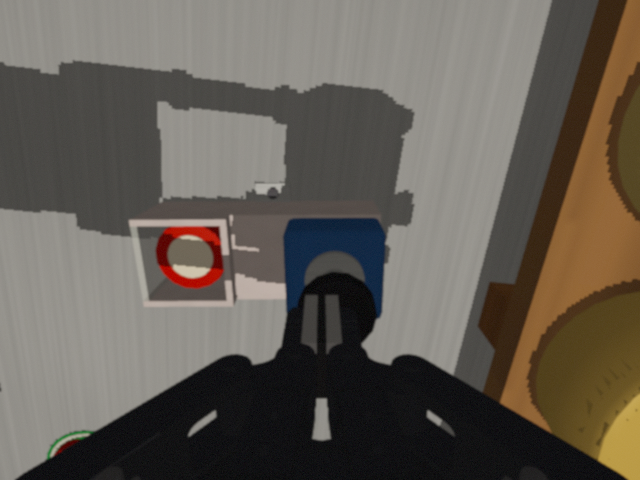

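View pics/s2c.png

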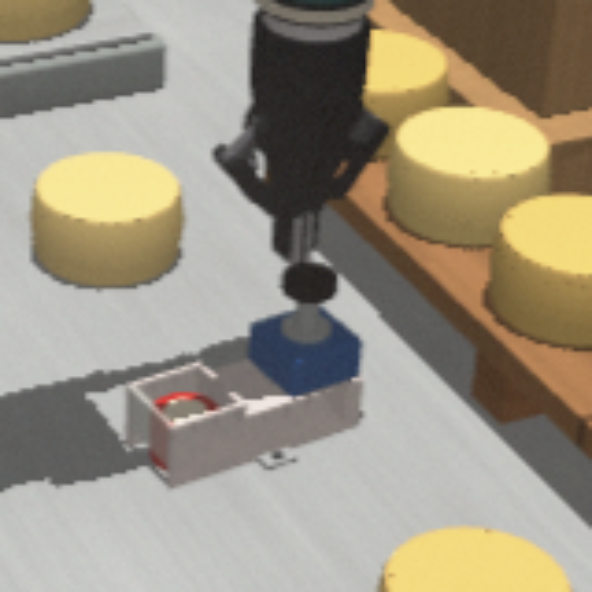

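The fingertips stand just above the white dispenser's button (wrist view (325,300)), about 9 mm short of its centre. I'll correct this, then press slowly.

Request:
jog_arm(
  turn=[
    [0, 0, 0],
    [0, 0, 0],
  ],
  slide=[
    [0, 0, 0],
    [0, 0, 0],
  ],
  grip=[0, 0],
)

```text
time: 3.75
tool_pos: [0.6601, 0.0292, 0.1527]
tcp_rot: [-1.256, 1.126, -1.131]
wrist_force: [-0.3, -0.0, 1.0]
width: 0.0
```

Request:
jog_arm(
  turn=[
    [0, 0, 0],
    [0, 0, 0],
    [0, 0, 0],
    [0, 0, 0],
    [0, 0, 0],
  ],
  slide=[
    [7, 0, 1],
    [0, 10, 0],
    [0, 5, 0],
    [0, 5, 0],
    [0, 5, 0],
  ],
  grip=[0, 0, 0, 0, 0],
)

```text
time: 4.25
tool_pos: [0.6604, 0.021, 0.1261]
tcp_rot: [-1.258, 1.13, -1.13]
wrist_force: [-3.9, 0.1, 9.8]
width: 0.001
```

Request:
jog_arm(
  turn=[
    [0, 0, 0],
    [0, 0, 0],
    [0, 0, 0],
    [0, 0, 0],
    [0, 0, 0],
  ],
  slide=[
    [0, 4, 0],
    [0, 4, 0],
    [0, 4, 0],
    [0, 4, 0],
    [0, 2, 0],
  ],
  grip=[0, 0, 0, 0, 0],
)

```text
time: 4.75
tool_pos: [0.6604, 0.021, 0.1087]
tcp_rot: [-1.258, 1.13, -1.13]
wrist_force: [-4.9, -0.7, 11.0]
width: 0.003
```

Request:
jog_arm(
  turn=[
    [0, 0, 0],
    [0, 0, 0],
    [0, 0, 0],
    [0, 0, 0],
  ],
  slide=[
    [0, 2, 0],
    [0, 2, 0],
    [0, 1, 0],
    [0, 0, 0],
  ],
  grip=[0, 0, 0, 0],
)

```text
time: 5.15
tool_pos: [0.6606, 0.021, 0.1069]
tcp_rot: [-1.258, 1.13, -1.13]
wrist_force: [-10.9, -1.1, 24.1]
width: -0.003
```

Stop reached: the force rose to 24 N and the TCP sits at 0.1069, 26 mm below contact height. Letting it up.

Request:
jog_arm(
  turn=[
    [0, 0, 0],
    [0, 0, 0],
    [0, 0, 0],
    [0, 0, 0],
    [0, 0, 0],
  ],
  slide=[
    [0, 0, 0],
    [0, -8, 0],
    [0, -10, 0],
    [0, -15, 0],
    [0, -30, 0],
  ],
  grip=[0, 0, 0, 0, 0],
)

```text
time: 5.65
tool_pos: [0.6583, 0.0213, 0.1629]
tcp_rot: [-1.262, 1.135, -1.127]
wrist_force: [-1.0, 0.5, -0.8]
width: -0.002
```

Request:
jog_arm(
  turn=[
    [0, 0, 0],
    [0, 0, 0],
    [0, 0, 0],
    [0, 0, 0],
  ],
  slide=[
    [0, -40, 0],
    [0, 0, 0],
    [0, 0, 0],
    [0, 0, 0],
  ],
  grip=[30, 30, 30, 30],
)

```text
time: 6.05
tool_pos: [0.6596, 0.0213, 0.2039]
tcp_rot: [-1.259, 1.132, -1.129]
wrist_force: [0.0, 0.6, -1.5]
width: 0.301
```

```bash
cat >> h.py <<'E'
def cloud(p):
    d=p['depth'];H,W=d.shape; K=np.array(p['intrinsics']); uu,vv=np.meshgrid(np.arange(W),np.arange(H))
    Rm=np.array(p['rotation']); Rm=Rm if Rm.shape==(3,3) else R.from_rotvec(Rm).as_matrix()
    return np.stack([(uu-K[0,2])/K[0,0]*d,(vv-K[1,2])/K[1,1]*d,d],-1)@Rm.T+np.array(p['position'])
def look(name):
    p=eyes.read_camera('top'); save(p,name); P=cloud(p); img=p['img'].astype(int); r,g,b=img[...,0],img[...,1],img[...,2]
    m=((r>g+50)&(r>b+50)).astype(np.uint8); n,l,st,c=cv2.connectedComponentsWithStats(m)
    for i in range(1,n):
        if 40<st[i,4]<900 and 150<c[i][0]<460:
            q=P[l==i]; 
            (u,v),rad=cv2.minEnclosingCircle(np.argwhere(l==i)[:,::-1].astype(np.float32))
            print('red',st[i,4],(round(u,1),round(v,1)),round(rad,1),'med z',np.median(q[:,2]).round(4),'circ centre',px(p,u,v,np.median(p['depth'][l==i])).round(4))
    return p,P
E
python3 - <<'E'
from h import *
p,P=look('t3'); plan(None)
for t in ['disc','plunger_top']:
        for r in nets.search_frame(t,p)[:4]: print(t,round(r['conf'],2),w(p,r['xyz']).round(3))
p=eyes.read_camera('side'); cv2.imwrite('pics/s3.png',cv2.resize(p['img'][120:320,240:460],None,fx=3,fy=3)[:,:,::-1])
E
```

```text
red 191 (413.1, 243.4) 10.6 med z 0.0119 circ centre [ 0.4577 -0.2175  0.0118]
t 6.1 tcp [0.6593 0.0213 0.2033] F [-0.5  0.4 -0.1] w 0.294 q [-0.01  0.27  1.68  0.    1.19 -0.11]
cols x [ 0.107 -0.994 -0.   ] y [-0.003  0.    -1.   ] z [ 0.994  0.107 -0.003]
plunger_top 0.7 [ 0.331 -0.278  0.113]
plunger_top 0.61 [0.659 0.017 0.114]
plunger_top 0.32 [0.655 0.007 0.076]
```

View pics/t3.png

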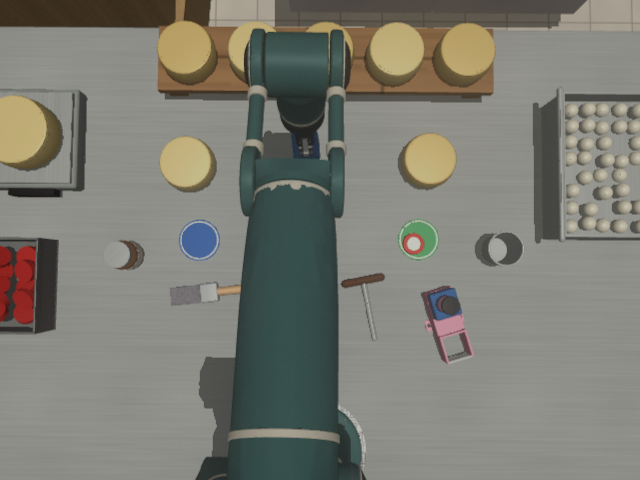

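View pics/s3.png

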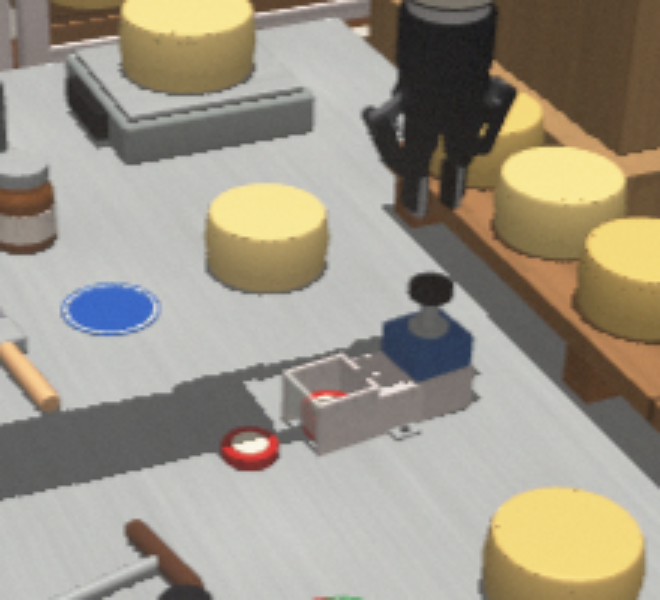

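The disc lies in front of the outlet at about (323,268) in the side view, with the plunger up. The arm hides it in the top view. I'll locate it from the side and wrist views.

```bash

python3 - <<'E'
from h import *
p=eyes.read_camera('side'); P=cloud(p); img=p['img'].astype(int); r,g,b=img[...,0],img[...,1],img[...,2]
# white dot + red disc in window
win=np.zeros(r.shape,bool); win[255:285,308:336]=1
q=P[win&(P[...,2]>.0095)&(P[...,2]<.02)]; print('top-face pts',len(q),q.min(0).round(3),q.max(0).round(3),((q.min(0)+q.max(0))/2).round(4))
(c,rad)=cv2.minEnclosingCircle((q[:,:2]*1000).astype(np.float32)); print(c,rad)
for rr in nets.search_frame('disc',p)[:4]: print(round(rr['conf'],2),w(p,rr['xyz']).round(3))
p=eyes.read_camera('wrist'); save(p,'w3'); P=cloud(p)
for rr in nets.search_frame('disc',p)[:4]: print(round(rr['conf'],2),w(p,rr['xyz']).round(3),proj(p,w(p,rr['xyz'])))
E
```

```text
top-face pts 182 [ 0.466 -0.027  0.01 ] [0.538 0.032 0.019] [0.502  0.0029 0.0142]
(504.9344482421875, 6.1688032150268555) 41.3807487487793
0.62 [ 0.488 -0.011  0.014]
0.65 [0.494 0.006 0.01 ] [129.63567678 208.62101694]
0.63 [0.568 0.012 0.023] [211.47158754 215.0696354 ]
0.51 [ 0.455 -0.198  0.007] [103.76045775 393.84741791]
```

View pics/w3.png

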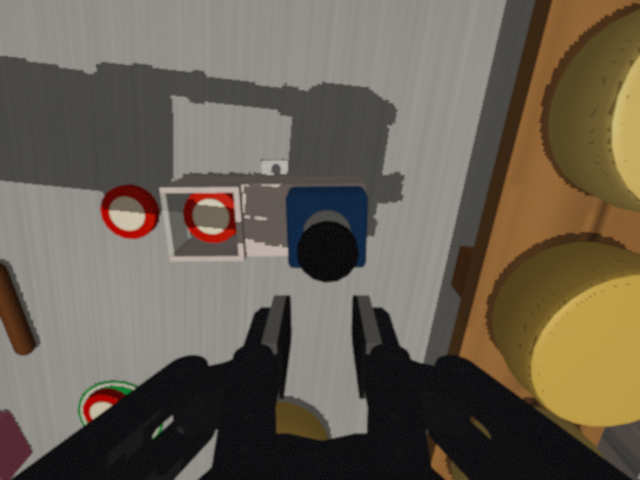

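```bash
cat >> h.py <<'E'
def atz(p,u,v,z):
    a=px(p,u,v,1.0); o=np.array(p['position']); return o+(a-o)*(z-o[2])/(a[2]-o[2])
def redblob(p,u0,u1,v0,v1):
    img=p['img'].astype(int); r,g,b=img[...,0],img[...,1],img[...,2]
    m=np.zeros(r.shape,np.uint8); m[v0:v1,u0:u1]=((r>g+50)&(r>b+50))[v0:v1,u0:u1]
    return m
E
python3 - <<'E'
from h import *
for cam,win in (('wrist',(95,160,175,245)),('side',(305,337,250,285))):
    p=eyes.read_camera(cam); m=redblob(p,*win)
    img=p['img'].astype(int); u0,u1,v0,v1=win
    k=np.zeros_like(m); 
    # fill
    cs,_=cv2.findContours(m,cv2.RETR_EXTERNAL,cv2.CHAIN_APPROX_NONE); c=max(cs,key=cv2.contourArea)
    (u,v),ax,an=cv2.fitEllipse(c); print(cam,u,v,ax,an,atz(p,u,v,.012).round(4),atz(p,u,v,.006).round(4))
    # white dot
    k[v0:v1,u0:u1]=((img.min(2)>150))[v0:v1,u0:u1]; mm=np.zeros_like(m); cv2.drawContours(mm,[c],-1,1,-1); wm=(mm>0)&(m==0); q=np.argwhere(wm).mean(0); print('dot',wm.sum(),q[::-1],atz(p,q[1],q[0],.012).round(4))
plan(None)
E
```

```text
wrist 128.6903076171875 211.44187927246094 (52.21670913696289, 57.34684753417969) 111.43241119384766 [0.4942 0.0042 0.012 ] [0.4913 0.0024 0.006 ]
dot 975 [126.2974359  212.50666667] [0.4921 0.003  0.012 ]
side 323.0386047363281 269.2498474121094 (13.232502937316895, 18.538297653198242) 89.41055297851562 [ 0.4896 -0.0072  0.012 ] [4.928e-01 3.000e-04 6.000e-03]
dot 73 [322.69863014 266.95890411] [0.4925 0.0019 0.012 ]
t 6.55 tcp [0.6604 0.0213 0.205 ] F [-0.5 -0.1 -0.1] w 0.3 q [-0.01  0.27  1.68  0.    1.19 -0.11]
cols x [ 0.107 -0.994 -0.   ] y [-0.  0. -1.] z [ 0.994  0.107 -0.   ]
```

Request:
jog_arm(
  turn=[
    [0, 0, 0],
    [0, 0, 0],
    [0, 0, 0],
    [0, 0, 0],
    [0, 0, 0],
  ],
  slide=[
    [15, 0, -42],
    [15, 0, -42],
    [15, 0, -42],
    [15, 0, -42],
    [0, 0, 0],
  ],
  grip=[30, 30, 30, 30, 30],
)

```text
time: 7.05
tool_pos: [0.4946, -0.0575, 0.204]
tcp_rot: [-1.26, 1.135, -1.129]
wrist_force: [0.5, -0.2, 0.6]
width: 0.303
```

Request:
jog_arm(
  turn=[
    [0, 0, 0],
    [0, 0, 0],
    [0, 0, 0],
    [0, 0, 0],
    [0, 0, 0],
  ],
  slide=[
    [0, 45, 0],
    [0, 45, 0],
    [0, 45, 0],
    [0, 20, 0],
    [0, 0, 0],
  ],
  grip=[30, 30, 30, 30, 30],
)

```text
time: 7.55
tool_pos: [0.4971, -0.0556, 0.0467]
tcp_rot: [-1.262, 1.136, -1.125]
wrist_force: [0.0, 0.1, -0.6]
width: 0.301
```

```bash

python3 - <<'E'
from h import *
p=eyes.read_camera('side'); cv2.imwrite('pics/s4.png',cv2.resize(p['img'][180:320,260:420],None,fx=4,fy=4)[:,:,::-1])
p=eyes.read_camera('wrist'); save(p,'w4')
plan(None)
E
```

```text
t 7.65 tcp [ 0.5008 -0.0562  0.0507] F [1.5 0.1 0.9] w 0.298 q [-0.16  0.16  2.14  0.    0.85 -0.27]
cols x [ 0.107 -0.994  0.   ] y [ 0.  0. -1.] z [0.994 0.107 0.   ]
```

View pics/s4.png

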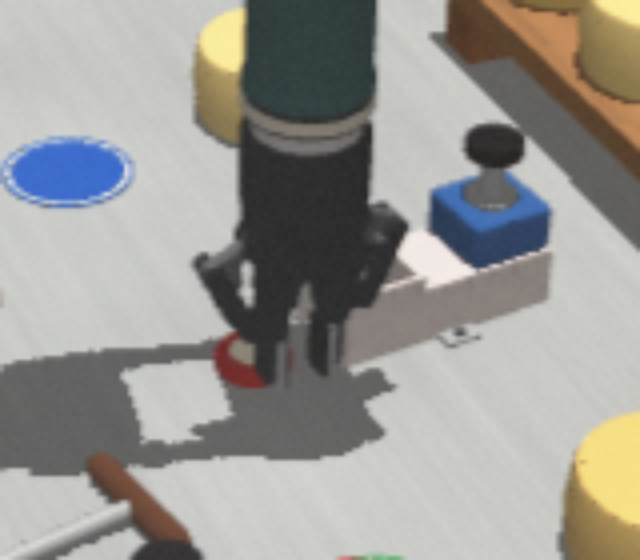

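View pics/w4.png

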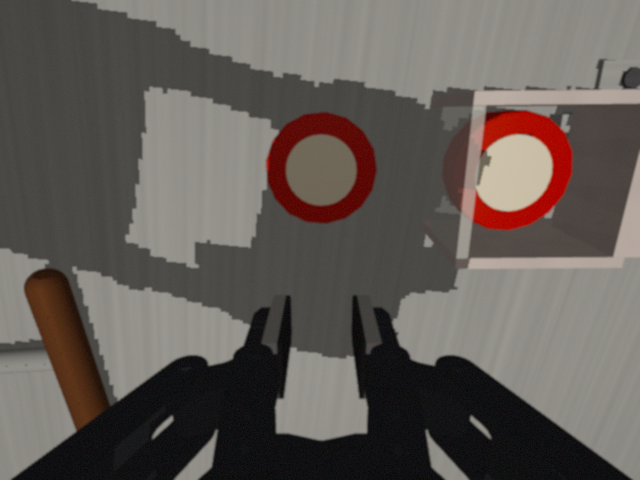

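The disc sits at (321,167) in the wrist view, centred between the pads. Before passing the magazine I'll check the clearance of the gripper's links from the depth picture.

```bash

python3 - <<'E'
from h import *
s=bot.read_state(); M=R.from_rotvec(s['tcp_rot']).as_matrix()
p=eyes.read_camera('side'); P=cloud(p); img=p['img'].astype(int)
Q=(P-s['tool_pos'])@M*1000  # tool mm
m=(img.max(2)<70)&(abs(Q[...,0])<70)&(abs(Q[...,2])<75)&(Q[...,1]<25)&(Q[...,1]>-110)
for y in range(-90,25,8):
    k=m&(Q[...,1]>=y)&(Q[...,1]<y+8)
    if k.sum()>2: print('height',s['tool_pos'][2]*1000-y-4,'rel',-y-4,'zmin/max',Q[k][:,2].min().round(),Q[k][:,2].max().round(),'x',Q[k][:,0].min().round(),Q[k][:,0].max().round(),k.sum())
E
```

```text
height 136.71023711375426 rel 86 zmin/max -63.0 58.0 x 2.0 25.0 130
height 128.71023711375426 rel 78 zmin/max -67.0 62.0 x -7.0 23.0 121
height 120.71023711375426 rel 70 zmin/max -63.0 64.0 x -5.0 22.0 98
height 112.71023711375426 rel 62 zmin/max -60.0 58.0 x -9.0 21.0 94
height 104.71023711375426 rel 54 zmin/max -56.0 52.0 x -14.0 22.0 111
height 96.71023711375426 rel 46 zmin/max -53.0 49.0 x -12.0 17.0 78
height 88.71023711375426 rel 38 zmin/max -46.0 49.0 x -12.0 18.0 100
height 80.71023711375426 rel 30 zmin/max -44.0 43.0 x -11.0 18.0 67
height 72.71023711375426 rel 22 zmin/max -30.0 23.0 x -4.0 15.0 31
height 64.71023711375426 rel 14 zmin/max -30.0 25.0 x -9.0 15.0 29
height 56.71023711375425 rel 6 zmin/max -29.0 25.0 x -10.0 12.0 26
height 48.71023711375425 rel -2 zmin/max -29.0 43.0 x -67.0 15.0 24
height 40.71023711375425 rel -10 zmin/max -24.0 14.0 x -3.0 12.0 16
height 32.71023711375425 rel -18 zmin/max 12.0 12.0 x -4.0 10.0 3
```

Links would pass within about 3 mm of the magazine face if centred. I'll shift the gripper 7 mm towards the robot; the two-finger cradle still holds the disc. Then I'll go down.

Request:
jog_arm(
  turn=[
    [0, 0, 0],
    [0, 0, 0],
    [0, 0, 0],
    [0, 0, 0],
    [0, 0, 0],
  ],
  slide=[
    [0, 0, -7],
    [0, 15, 0],
    [0, 10, 0],
    [0, 5, 0],
    [0, 0, 0],
  ],
  grip=[30, 30, 30, 30, 30],
)

```text
time: 8.2
tool_pos: [0.4924, -0.057, 0.02]
tcp_rot: [-1.258, 1.131, -1.129]
wrist_force: [-0.0, 0.2, -0.4]
width: 0.296
```

Request:
jog_arm(
  turn=[
    [0, 0, 0],
    [0, 0, 0],
  ],
  slide=[
    [0, 0, 0],
    [0, 0, 0],
  ],
  grip=[30, 30],
)

```text
time: 8.4
tool_pos: [0.4934, -0.0572, 0.0208]
tcp_rot: [-1.257, 1.129, -1.131]
wrist_force: [0.0, 0.3, 0.1]
width: 0.302
```

```bash

python3 - <<'E'
from h import *
p=eyes.read_camera('wrist'); save(p,'w5')
plan(None)
E
```

```text
t 8.45 tcp [ 0.4934 -0.0571  0.0208] F [-0.7 -0.2  0.2] w 0.298 q [-0.17  0.19  2.17 -0.    0.78 -0.27]
cols x [ 0.107 -0.994  0.   ] y [ 0.001 -0.    -1.   ] z [0.994 0.107 0.001]
```

View pics/w5.png

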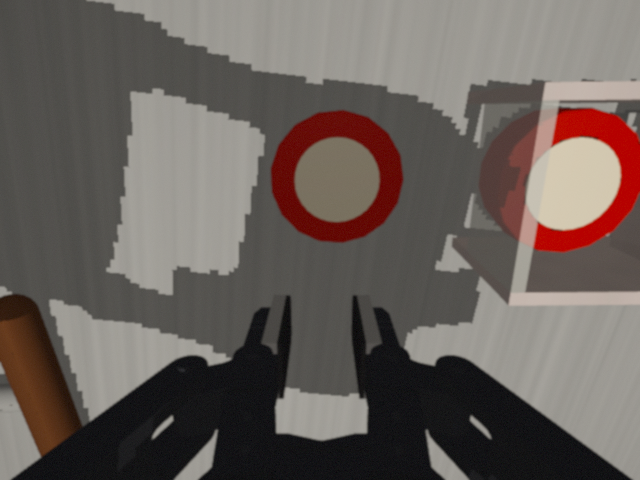

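Request:
jog_arm(
  turn=[
    [0, 0, 0],
    [0, 0, 0],
    [0, 0, 0],
    [0, 0, 0],
    [0, 0, 0],
  ],
  slide=[
    [-10, 0, 0],
    [-10, 0, 0],
    [-8, 0, 0],
    [-8, 0, 0],
    [-8, 0, 0],
  ],
  grip=[30, 30, 30, 30, 30],
)

```text
time: 8.95
tool_pos: [0.4881, -0.0124, 0.0203]
tcp_rot: [-1.258, 1.129, -1.13]
wrist_force: [-0.7, -0.2, -0.8]
width: 0.298
```

```bash

python3 - <<'E'
from h import *
p=eyes.read_camera('wrist'); save(p,'w6')
plan(None)
E
```

```text
t 9.0 tcp [ 0.4879 -0.0116  0.0202] F [ 0.4  0.9 -0.8] w 0.297 q [-0.08  0.18  2.18  0.    0.78 -0.18]
cols x [ 0.107 -0.994 -0.001] y [-0.     0.001 -1.   ] z [ 0.994  0.107 -0.   ]
```

View pics/w6.png

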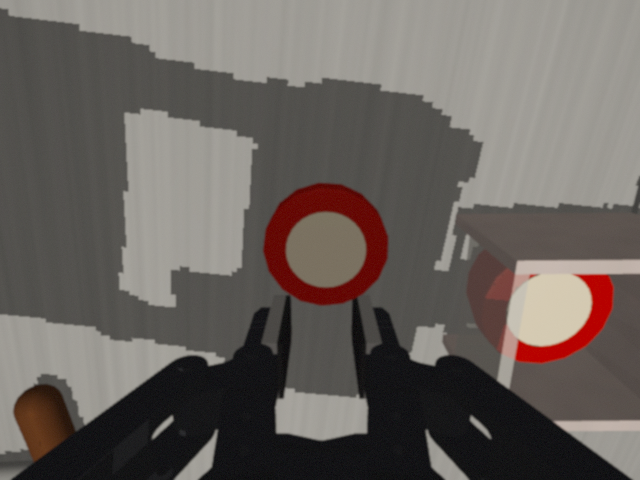

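Disc is nested between both fingertips (wrist view (326,244)). Pushing on.

Request:
jog_arm(
  turn=[
    [0, 0, 0],
    [0, 0, 0],
    [0, 0, 0],
    [0, 0, 0],
    [0, 0, 0],
  ],
  slide=[
    [-8, 0, 0],
    [-10, 0, 0],
    [-12, 0, 0],
    [-12, 0, 0],
    [-12, 0, 0],
  ],
  grip=[30, 30, 30, 30, 30],
)

```text
time: 9.5
tool_pos: [0.4823, 0.0414, 0.0203]
tcp_rot: [-1.258, 1.13, -1.13]
wrist_force: [-0.3, -0.1, 0.5]
width: 0.3
```

Request:
jog_arm(
  turn=[
    [0, 0, 0],
    [0, 0, 0],
    [0, 0, 0],
    [0, 0, 0],
    [0, 0, 0],
  ],
  slide=[
    [-12, 0, 0],
    [-12, 0, 0],
    [-12, 0, 0],
    [-12, 0, 0],
    [-12, 0, 0],
  ],
  grip=[30, 30, 30, 30, 30],
)

```text
time: 10.0
tool_pos: [0.4759, 0.1011, 0.0203]
tcp_rot: [-1.258, 1.13, -1.13]
wrist_force: [-0.0, 0.2, 1.2]
width: 0.3
```

```bash

python3 - <<'E'
from h import *
p=eyes.read_camera('wrist'); save(p,'w7')
plan([.4653,.2292,.020])
E
```

```text
t 10.05 tcp [0.4758 0.1022 0.0203] F [-0.5  0.7 -0.2] w 0.301 q [0.16 0.18 2.19 0.   0.78 0.05]
cols x [ 0.107 -0.994 -0.001] y [-0.     0.001 -1.   ] z [0.994 0.107 0.   ]
slide mm [-127.4    0.4    3.2]
```

View pics/w7.png

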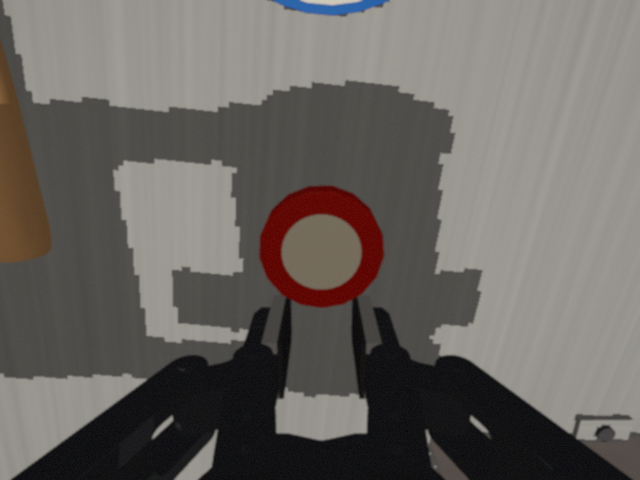

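The disc is still nested at (322,246), with the blue spot straight ahead (330,0). I'll push another 110 mm and look.

Request:
jog_arm(
  turn=[
    [0, 0, 0],
    [0, 0, 0],
    [0, 0, 0],
    [0, 0, 0],
    [0, 0, 0],
  ],
  slide=[
    [-12, 0, 0.5],
    [-12, 0, 0.5],
    [-12, 0, 0.5],
    [-12, 0, 0.5],
    [-12, 0, 0.5],
  ],
  grip=[30, 30, 30, 30, 30],
)

```text
time: 10.55
tool_pos: [0.472, 0.161, 0.0203]
tcp_rot: [-1.258, 1.13, -1.13]
wrist_force: [0.4, -0.3, -0.9]
width: 0.301
```

Request:
jog_arm(
  turn=[
    [0, 0, 0],
    [0, 0, 0],
    [0, 0, 0],
    [0, 0, 0],
    [0, 0, 0],
  ],
  slide=[
    [-12, 0, 0],
    [-10, 0, 0],
    [-8, 0, 0],
    [-8, 0, 0],
    [-6, 0, 0],
  ],
  grip=[30, 30, 30, 30, 30],
)

```text
time: 11.05
tool_pos: [0.4674, 0.2043, 0.0203]
tcp_rot: [-1.258, 1.13, -1.13]
wrist_force: [-0.6, -0.2, 0.3]
width: 0.305
```

```bash

python3 - <<'E'
from h import *
p=eyes.read_camera('wrist'); save(p,'w8')
plan([.4653,.2292,.020])
img=p['img'].astype(int); m=redblob(p,200,450,100,350); cs,_=cv2.findContours(m,0,cv2.CHAIN_APPROX_NONE); c=max(cs,key=cv2.contourArea)
mm=np.zeros_like(m); cv2.drawContours(mm,[c],-1,1,-1); q=np.argwhere((mm>0)&(m==0)).mean(0); print('disc',q[::-1],atz(p,q[1],q[0],.012))
E
```

```text
t 11.1 tcp [0.4674 0.2048 0.0203] F [0.5 0.8 0.9] w 0.3 q [0.36 0.22 2.14 0.   0.79 0.26]
cols x [ 0.107 -0.994 -0.   ] y [ 0.  0. -1.] z [0.994 0.107 0.   ]
slide mm [-24.4   0.3   0.5]
disc [321.06993007 251.51151789] [0.46361113 0.23674147 0.012     ]
```

View pics/w8.png

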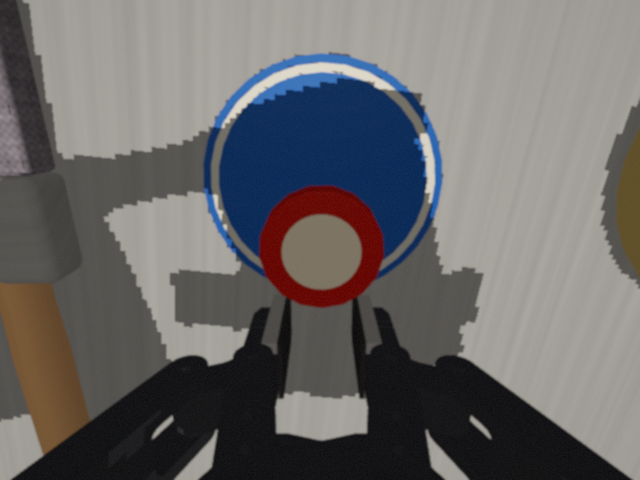

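The spot is dead ahead. The disc is at y = 0.237 and the target at about 0.260, so I'll push 23 mm, ending slowly.

Request:
jog_arm(
  turn=[
    [0, 0, 0],
    [0, 0, 0],
    [0, 0, 0],
    [0, 0, 0],
    [0, 0, 0],
  ],
  slide=[
    [-7, 0, 0],
    [-7, 0, 0],
    [-5, 0, 0],
    [-4, 0, 0],
    [0, 0, 0],
  ],
  grip=[30, 30, 30, 30, 30],
)

```text
time: 11.6
tool_pos: [0.465, 0.2271, 0.0203]
tcp_rot: [-1.258, 1.13, -1.13]
wrist_force: [-0.4, -0.1, 0.1]
width: 0.301
```

```bash

python3 - <<'E'
from h import *
p=eyes.read_camera('wrist'); save(p,'w9')
plan(None)
img=p['img'].astype(int); m=redblob(p,200,450,100,350); cs,_=cv2.findContours(m,0,cv2.CHAIN_APPROX_NONE); c=max(cs,key=cv2.contourArea)
mm=np.zeros_like(m); cv2.drawContours(mm,[c],-1,1,-1); q=np.argwhere((mm>0)&(m==0)).mean(0); print('disc',q[::-1],atz(p,q[1],q[0],.012))
b=((img[...,2]>img[...,0]+40)&(img[...,2]>img[...,1]+15)).astype(np.uint8); b[350:]=0
pts=np.argwhere(b)[:,::-1]; pts=np.array([atz(p,u,v,0)[:2]*1000 for u,v in cv2.convexHull(pts.astype(np.int32))[:,0]],np.float32)
print(cv2.minEnclosingCircle(pts))
E
```

```text
t 11.65 tcp [0.4649 0.2268 0.0203] F [ 0.4 -0.3 -0.2] w 0.301 q [ 0.41  0.23  2.12 -0.    0.79  0.3 ]
cols x [ 0.107 -0.994  0.   ] y [ 0. -0. -1.] z [0.994 0.107 0.   ]
disc [320.95986896 250.26474201] [0.46115109 0.25995473 0.012     ]
((461.5548400878906, 259.9870910644531), 46.22705078125)
```

View pics/w9.png

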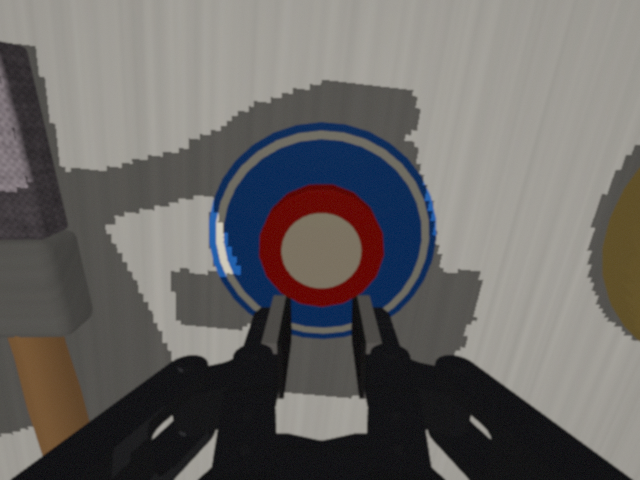

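The disc is at (0.461, 0.260) and the spot at (0.4616, 0.260), so it's centred within 1 mm. I'll back off along the push line (+tool x), then go up, away from the disc.

Request:
jog_arm(
  turn=[
    [0, 0, 0],
    [0, 0, 0],
    [0, 0, 0],
    [0, 0, 0],
    [0, 0, 0],
  ],
  slide=[
    [5, 0, 0],
    [15, 0, 0],
    [20, 0, 0],
    [0, -30, 0],
    [0, -45, 0],
  ],
  grip=[30, 30, 30, 30, 30],
)

```text
time: 12.15
tool_pos: [0.4661, 0.1838, 0.0928]
tcp_rot: [-1.265, 1.136, -1.129]
wrist_force: [0.7, 0.4, 0.1]
width: 0.304
```

Request:
jog_arm(
  turn=[
    [0, 0, 0],
    [0, 0, 0],
    [0, 0, 0],
    [0, 0, 0],
    [0, 0, 0],
  ],
  slide=[
    [0, -45, 0],
    [0, -45, 0],
    [0, -35, 0],
    [0, 0, 0],
    [0, 0, 0],
  ],
  grip=[30, 30, 30, 30, 30],
)

```text
time: 12.65
tool_pos: [0.4699, 0.1859, 0.2213]
tcp_rot: [-1.255, 1.129, -1.132]
wrist_force: [1.1, -0.3, -0.5]
width: 0.301
```

```bash

python3 - <<'E'
from h import *
p,P=look('t10'); plan(None)
p=eyes.read_camera('side'); save(p,'s10')
cv2.imwrite('pics/s10c.png',cv2.resize(p['img'][150:350,220:460],None,fx=3,fy=3)[:,:,::-1])
win=(250,305,205,240); m=redblob(p,*win); cs,_=cv2.findContours(m,0,cv2.CHAIN_APPROX_NONE); c=max(cs,key=cv2.contourArea)
mm=np.zeros_like(m); cv2.drawContours(mm,[c],-1,1,-1); q=np.argwhere((mm>0)&(m==0)).mean(0); print('side dot',q[::-1],atz(p,q[1],q[0],.012))
for t in ['plunger_top']:
  for r in nets.search_frame(t,p)[:4]: print(t,round(r['conf'],2),w(p,r['xyz']).round(3))
E
```

```text
red 196 (310.1, 192.1) 10.8 med z 0.0238 circ centre [0.5684 0.0119 0.0237]
red 188 (413.1, 243.5) 10.5 med z 0.0116 circ centre [ 0.4575 -0.2176  0.0117]
t 12.7 tcp [0.4688 0.1857 0.2196] F [-1.1 -0.3 -0.3] w 0.3 q [ 0.33 -0.04  1.99 -0.    1.19  0.22]
cols x [ 0.106 -0.994  0.   ] y [-0.001 -0.    -1.   ] z [ 0.994  0.106 -0.001]
side dot [nan nan] [nan nan nan]
plunger_top 0.88 [ 0.329 -0.281  0.113]
plunger_top 0.45 [0.661 0.013 0.121]
plunger_top 0.44 [0.454 0.248 0.003]<stdin>:6: RuntimeWarning: Mean of empty slice.
  ret = um.true_divide(
```

View pics/s10c.png

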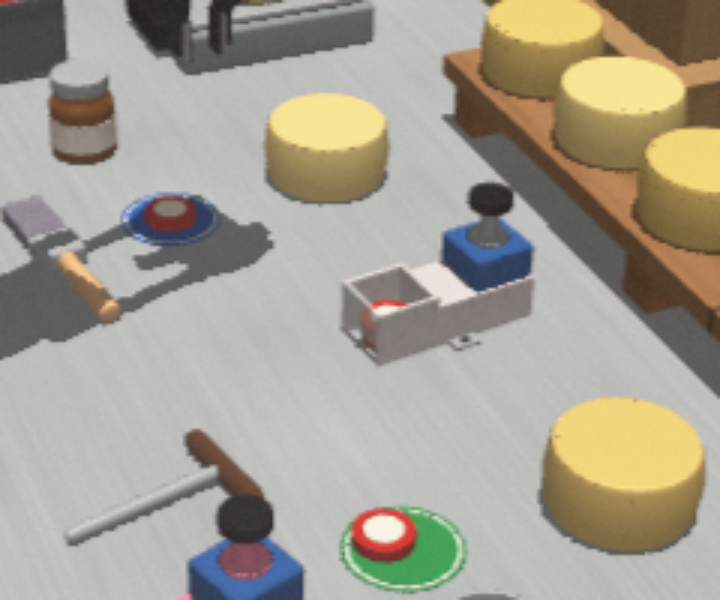

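View pics/t10.png

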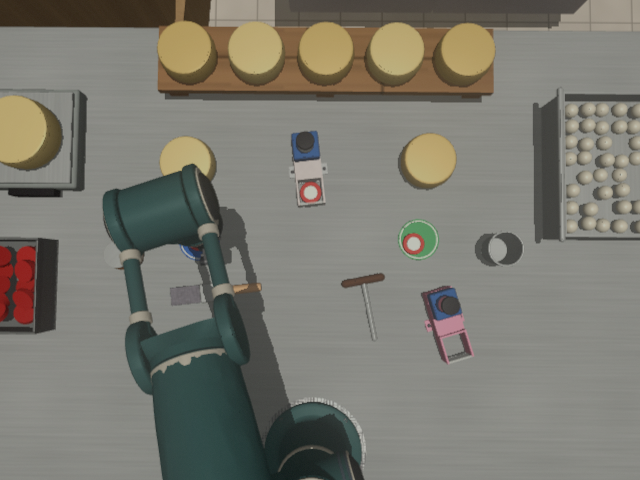

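The side view shows the disc lying flat inside the blue ring at about (277,221). The plunger is up, and the magazine still holds two discs (top at z 0.024). One last wrist measurement, then I'll hand in.

```bash

python3 - <<'E'
from h import *
p=eyes.read_camera('wrist'); save(p,'w11')
img=p['img'].astype(int); m=redblob(p,0,640,0,330); cs,_=cv2.findContours(m,0,cv2.CHAIN_APPROX_NONE); c=max(cs,key=cv2.contourArea)
mm=np.zeros_like(m); cv2.drawContours(mm,[c],-1,1,-1); q=np.argwhere((mm>0)&(m==0)).mean(0); print('disc',q[::-1],atz(p,q[1],q[0],.012), 'topz', np.median(cloud(p)[mm>0][:,2]))
b=((img[...,2]>img[...,0]+40)&(img[...,2]>img[...,1]+15)).astype(np.uint8)
n,l,st,cc=cv2.connectedComponentsWithStats(b); i=1+st[1:,4].argmax(); h=cv2.convexHull(np.argwhere(l==i)[:,::-1].astype(np.int32))[:,0]
print(cv2.minEnclosingCircle(np.array([atz(p,u,v,0)[:2]*1000 for u,v in h],np.float32)))
print(bot.read_state()['joint_vel'].round(3))
E
```

```text
disc [323.57650042 121.71513102] [0.46117955 0.25989988 0.012     ] topz 0.012540024951536777
((461.5115966796875, 260.5400085449219), 39.32958221435547)
[ 0.004  0.005 -0.006  0.001  0.001  0.003]
```

View pics/w11.png

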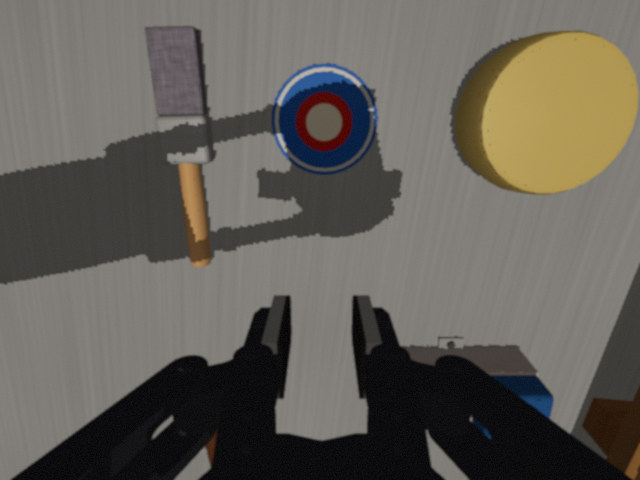

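```bash
python3 -c "
from workcell import bot
print(bot.finish_job())"
```

```text
the job is handed in; nothing more can be done
None
```

I pressed the white dispenser's plunger once, slowly, down to its stop: 26 mm of travel, with the force rising to 24 N there. After letting it back up, I nudged the one dispensed disc along the bench with the two part-open fingertips onto the blue spot, backed off, lifted the arm clear and handed the job in.

**Last checks:**
- **Disc:** it lies at (0.461, 0.260), about 1 mm from the spot's centre, flat with its top at z ≈ 12.5 mm.
- **Plunger and magazine:** the plunger is up. The magazine still holds its discs: their top is at z ≈ 24 mm, and they are centred.
- **Surroundings:** in the last pictures the other things look to be where they were; I did not measure them again. The arm hid the jar in the final top view, but it shows standing in the side view. The robot touches nothing.

**Failed or disagreed:**
- **Side-view measurement:** the automatic measurement of the disc's white dot found nothing, so the side view confirms the disc's place only by eye.
- **Spot radius:** the last wrist fit of the spot's outline gave 39 mm instead of 46 mm because of shadow, but its centre agreed within 1 mm.

The job was handed in about 13 s into the 48 s allowed, and no verdict was reported.

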